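# Restart the inspection rig at its push buttons

## Task

Restart the inspection rig by pressing its buttons lightly with the fingertips, in this order: red OFF button on the grey switch box, blue reset button, black ON button on the switch box, green start button. Press each well down and let it spring back before the next, one button at a time, and leave the yellow lamp-test button alone. Only touch: grasp and lift nothing, leave the boxes standing where they are, and do not disturb the tools, blister strips and jar round them.

Things in the scene. Friction and masses are not known exactly. Their poses are not given: they have to be found in the camera images.
- switch_box: grey-blue switch box 102 (x) x 61 (y) mm, housing 43 mm high, loose (0.35-0.7 kg). Along x in its top: red OFF button (x -9 to 11 mm, y -11 to 11) and black ON button (x 12 to 32, y -11 to 11), tops at 48 mm, 1 mm apart: press each in its half away from the other, so that the fingertip does not cover the neighbour. Origin: centre of the underside, z up.
- off_top (a point): middle of the top of the red OFF button (20 x 22 mm), unpressed, 48 mm above the worktop; axes as the switch box, the ON button lies towards +x
- on_top (a point): middle of the top of the black ON button (20 x 22 mm), unpressed, 48 mm above the worktop; axes as the switch box, the OFF button lies towards -x
- switch_box_off (a joint): travel of the red OFF button of the switch box, 0 = up, 0.003 m = fully down, straight down; spring from 0 N (up) to 8 N fully down, then a hard stop (a press of about 6 N is enough); returns by itself
- switch_box_on (a joint): travel of the black ON button of the switch box, 0 = up, 0.003 m = fully down, straight down; spring from 0 N (up) to 8 N fully down, then a hard stop (a press of about 6 N is enough); returns by itself
- blue_station: reset station: a grey metal box 64 x 64 mm, 44 mm high, standing loose on the thin red card (1.6 mm) (about 0.6 kg), with one round blue push button (30 mm across) in the middle of its top, in an aluminium collar 39 mm across whose top is at 48 mm; a small black plug on its +x side. Origin: centre of the underside, z up.
- blue_station_top (a point): centre of the top of the blue button, unpressed, 56 mm above the underside of its box
- blue_station_button (a joint): travel of the blue button, 0 = up, 0.005 m = fully down, straight down; the spring pushes back with about 1 N at the start and 4 N fully down, and returns it by itself
- green_station: start station: a grey metal box 64 x 64 mm, 44 mm high, standing loose on the thin red card (1.6 mm) (about 0.6 kg), with one round green push button (30 mm across) in the middle of its top, in an aluminium collar 39 mm across whose top is at 48 mm; a small black plug on its +x side. Origin: centre of the underside, z up.
- green_station_top (a point): centre of the top of the green button, unpressed, 56 mm above the underside of its box
- green_station_button (a joint): travel of the green button, 0 = up, 0.005 m = fully down, straight down; the spring pushes back with about 1 N at the start and 4 N fully down, and returns it by itself
- yellow_station: lamp-test station, to be left alone: a grey metal box 64 x 64 mm, 44 mm high, standing loose on the thin red card (1.6 mm) (about 0.6 kg), with one round yellow push button (30 mm across) in the middle of its top, in an aluminium collar 39 mm across whose top is at 48 mm; a small black plug on its +x side. Origin: centre of the underside, z up.
- yellow_station_button (a joint): travel of the yellow button, 0 = up, 0.005 m = fully down, straight down; the spring pushes back with about 1 N at the start and 4 N fully down, and returns it by itself
- screwdriver: bystander: red-handled screwdriver, 160 mm long, 20 mm high, lying on the worktop; origin under its middle, long axis y
- marker_pen: bystander: white marker with a blue cap, 135 mm long, 15 mm high, lying on the worktop; origin under its middle, long axis y
- tweezers: bystander: steel tweezers, 124 mm long, 9 mm high; origin under the middle, long axis y
- hex_key: bystander: black L-shaped hex key, 82 x 28 mm, 6 mm high; origin under the middle, long axis y
- strip_clear: bystander: clear blister strip, 98 x 37 mm, 6 mm high; origin under the middle, long axis x
- strip_orange_a: bystander: orange blister strip, 98 x 37 mm, 8 mm high; origin under the middle, long axis x
- tablet_jar: bystander: white tablet jar with a blue-green band, 49 mm across, 86 mm high, standing upright; origin at the centre of the underside

How it is judged:
On the way, in this order (a step that is already met when the one before it is completed fails the run):
1. the red OFF button alone is pressed well down by the fingers (at least 1.8 mm) (value of joint switch_box_off above 0.0018 m and contact force between the fingers and switch_box above 0.3 N and value of joint each of switch_box_on, blue_station_button, green_station_button, yellow_station_button below 0.0015 m), for 0.1 s.
2. the red OFF button is let up again, all buttons up (within 1 mm) (value of joint each of switch_box_off, switch_box_on, blue_station_button, green_station_button, yellow_station_button below 0.001 m), for 0.1 s.
3. the blue reset button alone is pressed well down by the fingers (at least 3.5 mm) (value of joint blue_station_button above 0.0035 m and contact force between the fingers and blue_station above 0.3 N and value of joint each of switch_box_off, switch_box_on, green_station_button, yellow_station_button below 0.0015 m), for 0.1 s.
4. the blue reset button is let up again, all buttons up (within 1 mm) (all of step 2), for 0.1 s.
5. the black ON button alone is pressed well down by the fingers (at least 1.8 mm) (value of joint switch_box_on above 0.0018 m and contact force between the fingers and switch_box above 0.3 N and value of joint each of switch_box_off, blue_station_button, green_station_button, yellow_station_button below 0.0015 m), for 0.1 s.
6. the black ON button is let up again, all buttons up (within 1 mm) (all of step 4), for 0.1 s.
7. the green start button alone is pressed well down by the fingers (at least 3.5 mm) (value of joint green_station_button above 0.0035 m and contact force between the fingers and green_station above 0.3 N and value of joint each of switch_box_off, switch_box_on, blue_station_button, yellow_station_button below 0.0015 m), for 0.1 s.
8. the green start button is let up again, all buttons up (within 1 mm) (all of step 6), for 0.1 s.
At the end, for the whole second after the job is handed in: After the four presses in order, every button is up again (within 1 mm), the switch box and the three stations stand upright and at rest within 20 mm of where they started, and the seven bystanders lie within 20 mm of where they started (all of step 8 and distance of each of switch_box, blue_station, green_station, yellow_station, screwdriver, marker_pen, tweezers, hex_key, strip_clear, strip_orange_a, tablet_jar from where it was at the start of the episode below 0.02 m and angle between each of switch_box, blue_station, green_station, yellow_station's own z axis and vertical below 0.1 rad and linear speed of each of switch_box, blue_station, green_station, yellow_station below 0.01 m/s); the robot touches nothing.
It fails at once if a box is lifted more than 8 mm, shoved more than 20 mm, or tipped more than 0.2 rad (height (world z) of any of switch_box, blue_station, green_station, yellow_station above 0.008 m or distance of any of switch_box, blue_station, green_station, yellow_station from where it was at the start of the episode above 0.02 m or angle between any of switch_box, blue_station, green_station, yellow_station's own z axis and vertical above 0.2 rad).
It fails at once if a box is pressed harder than 40 N (contact force between any of the arm, the fingers and switch_box above 40 N or contact force between any of the arm, the fingers and blue_station above 40 N or contact force between any of the arm, the fingers and green_station above 40 N or contact force between any of the arm, the fingers and yellow_station above 40 N).
It fails at once if the yellow button is pressed (more than 1.5 mm) (value of joint yellow_station_button above 0.0015 m).
It fails at once if two buttons are down at once (both more than 1.5 mm) (value of joint each of switch_box_off, switch_box_on above 0.0015 m or value of joint each of switch_box_off, blue_station_button above 0.0015 m or value of joint each of switch_box_off, green_station_button above 0.0015 m or value of joint each of switch_box_on, blue_station_button above 0.0015 m or value of joint each of switch_box_on, green_station_button above 0.0015 m or value of joint each of blue_station_button, green_station_button above 0.0015 m).
It fails at once if a bystander is moved more than 20 mm (distance of any of screwdriver, marker_pen, tweezers, hex_key, strip_clear, strip_orange_a, tablet_jar from where it was at the start of the episode above 0.02 m).
It also fails if it takes over 54 s, if anything falls off the work surface, if the arm or the gripper's body presses on something with over 40 N, if the wrist force passes 120 N, or if a joint passes its speed limit or range.

## Robot

A 7-joint arm with a two-finger parallel gripper is mounted at the origin on a cart in front of the work surface, level with it; the furniture and walls round the work are solid. World frame = base frame: x ahead of the robot, y to its left, z up, the work surface at z = 0. Lengths are in m, angles in rad, forces in N, time in s.
With the tool pointing down it reaches from about 0.4 to 0.875 m from the base axis. Payload 6.5 kg.
Tool frame: the origin (TCP) lies midway between the tips of the shut fingers; the grasp point (between the pads) lies 19 mm behind it; z points along the fingers, y is the line along which they close (so a half turn about z gives the same grasp; the last joint's range is limited). The gripper opens to 85 mm and grips with 20 to 120 N. Pads are 22 mm wide; open, the fingers measure 114 mm over their backs; the gripper's body (76 mm by 85 mm) begins 54 mm behind the grasp point. The pads swing forward as they close: fully open they stand 13 mm farther back than shut.
Start: joints at [1.045, 0.536, -0.004, 1.538, 0.003, 1.067, -0.071], TCP at [0.288, -0.582, 0.231] pointing down, gripper open.
Joint ranges: [-2.7, 2.7], [-0.37, 2.16], [-1.27, 1.26], [0.24, 2.4], [-1.31, 4.45], [0.19, 1.91], [-2.76, 2.76]. Speed limits (rad/s): [2.39, 2.39, 3.14, 3.14, 3.14, 3.14, 3.14].

## Interface

Orientations are given as [roll, pitch, yaw] about the fixed x, y, z axes, in that order (R = Rz(yaw) Ry(pitch) Rx(roll)).
In Python, from bench import manip gives the robot as it stands. The module is installed in compiled form; this text tells all that it offers.
- The arm moves only by the tool drive_tool, never from a script. Its argument "commands" is a list of rows, each an object of numbers: "dx", "dy", "dz": the shift along the world's x, y, z in cm; "ax", "ay", "az": the turn, a rotation vector about the world's x, y, z in rad; "grip": the opening, from -1 (shut) to 1 (fully open). A call has 1 to 20 rows; each row shifts and turns the commanded pose from where the row before left it; what a row does not reach is not made up. A row lasts 1/8 s, in which the tool goes at most 62.5 mm and 10.7 degrees, less where a joint would pass 70% of its speed; a pose out of reach is approached as far as the arm can. A call with a gripper value outside its range is refused whole. The fingers move at their own pace and stop on an object; the grip force is fixed at half the most. Time passes only in rows, so rows that do not move let the fingers close. It gives the time, the measured TCP pose, the force, the opening and the grip force at its end, in the units of the state.
- manip.get_state(): the state, without advancing time (a new reading comes with each control period).
- manip.get_image(name): name is "scene" or "top" or "wrist"; returns the picture (400x640x3 uint8, red, green, blue); there is no depth.
- manip.calibration(name): a dict with "K" (3x3 intrinsics, pixels), "cam_to_world" (4x4, takes a point from camera to world coordinates). Camera axes: x right, y down, z forward; pixel columns grow to the right and rows downward; lengths in m; the calibration is good to about 2 mm. A picture is of the moment at which its call begins: read the wrist's pose just before it. calibration takes no time and is no camera call; for the wrist camera it gives the pose at the moment of the call.
- manip.job_done(): hands the job in; it is judged then, once.
Trained networks look in the newest picture that a camera, given by its name, has taken for a name from the list of things; names that differ only in an ending like _2 or _b are one class to them, and where a whole thing is asked for, a point or a joint stands for the part that bears it (a point fixed in the world has none). Each returns a list of dicts, best first, with "conf" (0 to 1); they miss things now and then, are a little off and sometimes report something else, mostly with a low value. They report only what shows in the picture. A call takes as long as a camera call.
- manip.find_in(camera, name): "bbox" ([left, top, right, bottom] in pixels, round what is visible of it).
- manip.cut_out(camera, name): "mask" (400x640 bool, what is visible of it) and "bbox" ([left, top, right, bottom] in pixels, round what is visible of it).
The state is a dict: "time_s": time; "qpos": joint angles; "qd": joint speeds; "effort": joint torques, N m; "eef_pos": TCP position; "tcp_rot": TCP orientation; "force": force on the tool from outside, world axes, zero at the start; "torque": the same for the moment, N m; "gripper_width": opening from 0.0 (shut) to 1.0 (fully open); "finger_force": force on a finger pad.
Only numpy, scipy, OpenCV 4.12 (cv2) and the standard library are available. Lean on these libraries where they do the work, as an engineer would, in place of code of your own. Each camera call takes 0.05 s, during which the arm holds its last target. There are 200 camera calls.

## Working session

There is one attempt and no reset: what is moved stays moved. The work goes in short steps, Python scripts to look and compute and a tool call to move; the robot and the scene stay as the last step left them, time stands still between calls to the robot, and variables do not carry over. Pictures are saved under pics/ and viewed, at most 10 in all, crops included, and the job is handed in when it is done.

Besides the shell and the picture viewer there is one more tool, called as a command line: name --argument value ..., lists and objects as JSON in quotes. drive_tool: Moves the arm, as the interface text tells. Its arguments: {"type":"object","properties":{"commands":{"type":"array"}},"required":["commands"]}

```bash
mkdir -p pics; python3 - <<'E'
from bench import manip
import cv2
for c in ["top","scene"]:
    im=manip.get_image(c); cv2.imwrite(f"pics/{c}0.png",im[:,:,::-1])
    k=manip.calibration(c); print(c,k["K"].tolist(),k["cam_to_world"].round(3).tolist())
    for n in ["switch_box","off_top","on_top","blue_station","green_station","yellow_station","blue_station_top","tablet_jar"]:
        print(n,[(round(d["conf"],2),[round(float(x)) for x in d["bbox"]]) for d in manip.find_in(c,n)[:3]])
s=manip.get_state();print(s)
E
```

```text
top [[412.2247129853633, 0.0, 319.39159702968226], [0.0, 412.2247129853633, 199.29289741502643], [0.0, 0.0, 1.0]] [[-0.004, -0.994, 0.108, 0.421], [-1.0, 0.004, -0.004, -0.036], [0.003, -0.108, -0.994, 0.996], [0.0, 0.0, 0.0, 1.0]]
switch_box [(0.92, [355, 196, 391, 244]), (0.48, [192, 185, 233, 221])]
off_top [(0.67, [359, 199, 391, 245]), (0.17, [270, 198, 287, 209])]
on_top [(0.72, [360, 197, 391, 242]), (0.31, [195, 194, 213, 211])]
blue_station [(0.79, [192, 186, 231, 219])]
green_station [(0.84, [226, 150, 258, 181])]
yellow_station [(0.67, [358, 197, 393, 245])]
blue_station_top [(0.74, [194, 183, 227, 219])]
tablet_jar [(0.69, [388, 135, 409, 160]), (0.45, [360, 195, 393, 243])]
scene [[410.1175769364652, 0.0, 310.6535894428756], [0.0, 410.1175769364652, 196.860243634414], [0.0, 0.0, 1.0]] [[-0.642, -0.571, 0.512, 0.035], [-0.766, 0.474, -0.434, 0.411], [0.005, -0.671, -0.742, 0.796], [0.0, 0.0, 0.0, 1.0]]
switch_box [(0.8, [355, 173, 392, 218]), (0.46, [250, 278, 301, 298])]
off_top [(0.76, [354, 174, 393, 215]), (0.72, [218, 245, 255, 281])]
on_top [(0.98, [355, 177, 392, 2
[... 221 characters left out ...]
, 159])]
{'time_s': 0.9, 'qpos': array([ 1.04480279,  0.53643064, -0.00440822,  1.537921  ,  0.00259272,
        1.06733709, -0.07121985]), 'qd': array([ 0.00068233,  0.00073887,  0.00082746,  0.00056058, -0.00231994,
        0.00036679, -0.00072025]), 'effort': array([ 8.21962767e-04, -5.83324778e+01,  1.04877803e+00, -2.59442478e+01,
        1.25705017e-02,  1.59305720e-03,  1.79533657e-05]), 'eef_pos': array([ 0.28843523, -0.58245946,  0.23126174]), 'tcp_rot': array([-3.14150376e+00,  2.43779585e-05,  4.59813817e-01]), 'force': array([ 0.54247185, -0.65837326, -0.05423207]), 'torque': array([-0.00532134, -0.02542842, -0.01223348]), 'finger_force': 0.0, 'gripper_width': 0.9968334365128192}
```

```bash
python3 - <<'E'
import cv2
a=cv2.imread("pics/top0.png")[110:270,170:430]
cv2.imwrite("pics/top0c.png",cv2.resize(a,None,fx=3,fy=3,interpolation=cv2.INTER_CUBIC))
E
```

```text
(no output)
```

View pics/top0c.png

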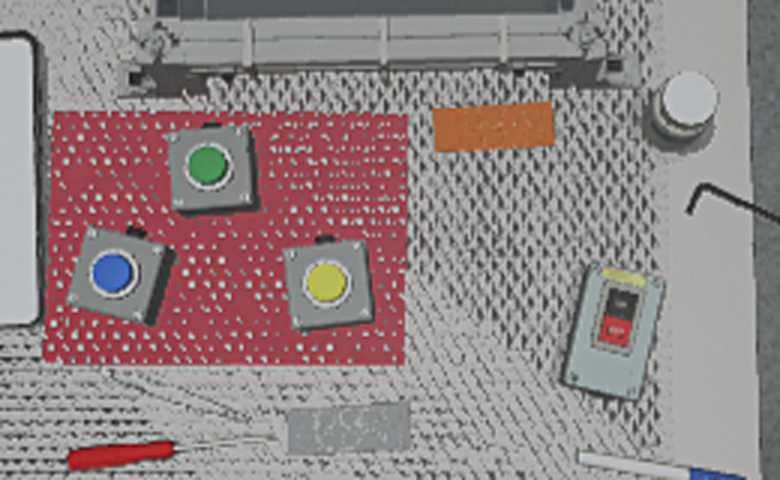

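View pics/scene0.png

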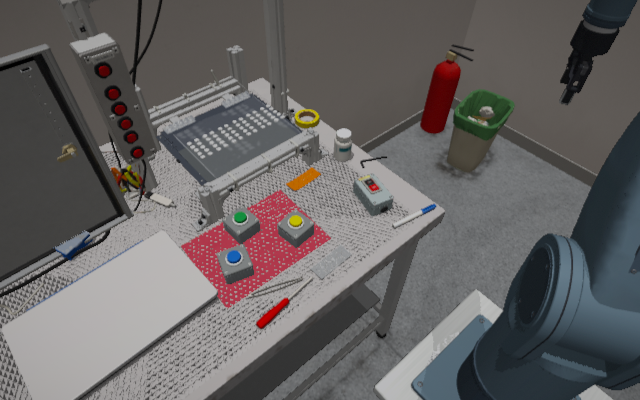

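The top crop shows blue, green and yellow stations on the card, and red OFF and black ON on the grey box at right. In full-image pixels, blue is about (208,201), green (239,165), yellow (279,204), OFF (375,220) and ON (377,211). The scene view shows the same layout, with blue at (234,257), green (240,217) and red (374,188).

```bash
cat > h.py <<'E'
import numpy as np, cv2
from bench import manip
def blob(im,col,box):
    l,t,r,b=box; h=cv2.cvtColor(im,cv2.COLOR_RGB2HSV)[t:b,l:r].astype(int)
    H,S,V=h[...,0],h[...,1],h[...,2]
    m={"blue":(abs(H-112)<14)&(S>130),"green":(abs(H-65)<20)&(S>100),"yellow":(abs(H-28)<8)&(S>110),"red":((H<8)|(H>172))&(S>130),"black":(V<60)}[col]
    n,lab,st,c=cv2.connectedComponentsWithStats(m.astype(np.uint8))
    if n<2: return None
    i=1+np.argmax(st[1:,4]); return c[i]+[l,t],st[i].tolist()
def ray(cal,p):
    T=cal["cam_to_world"]; d=T[:3,:3]@np.linalg.inv(cal["K"])@[p[0],p[1],1]
    return T[:3,3],d
def atz(cal,p,z):
    o,d=ray(cal,p); return o+d*(z-o[2])/d[2]
def tri(cals,ps):
    A=np.zeros((3,3));b=np.zeros(3)
    for c,p in zip(cals,ps):
        o,d=ray(c,p); d=d/np.linalg.norm(d); M=np.eye(3)-np.outer(d,d); A+=M;b+=M@o
    return np.linalg.solve(A,b)
E
python3 - <<'E'
from h import *
t=cv2.imread("pics/top0.png")[:,:,::-1];s=cv2.imread("pics/scene0.png")[:,:,::-1]
ct,cs=manip.calibration("top"),manip.calibration("scene")
for c,bt,bs,z in [("blue",(192,185,228,220),(215,243,257,283),.0576),("green",(224,148,260,184),(222,205,262,245),.0576),("yellow",(262,188,296,222),(280,208,316,252),.0576),("red",(365,195,385,230),(355,175,393,215),.048),("black",(365,200,385,216),(355,172,390,195),.048)]:
    a,b=blob(t,c,bt),blob(s,c,bs)
    print(c,a,b); 
    if a: print("  top@z",atz(ct,a[0],z).round(4))
    if b: print("  scene@z",atz(cs,b[0],z).round(4))
    if a and b: print("  tri",tri([ct,cs],[a[0],b[0]]).round(4))
E
```

```text
blue (array([206.67226891, 200.41176471]), [9, 10, 12, 12, 119]) (array([233.40740741, 256.4       ]), [12, 8, 14, 12, 135])
  top@z [0.5211 0.218  0.0576]
  scene@z [0.5182 0.217  0.0576]
  tri [0.5204 0.2174 0.0561]
green (array([238.47368421, 164.42982456]), [9, 11, 12, 12, 114]) (array([239.87272727, 216.82727273]), [12, 7, 13, 11, 110])
  top@z [0.6044 0.1468 0.0576]
  scene@z [0.6014 0.1458 0.0576]
  tri [0.6037 0.1461 0.0562]
yellow (array([278.31355932, 203.62711864]), [10, 10, 13, 12, 118]) (array([295.34482759, 220.52586207]), [9, 7, 13, 12, 116])
  top@z [0.5131 0.0543 0.0576]
  scene@z [0.5105 0.0535 0.0576]
  tri [0.5124 0.0536 0.0562]
red (array([374.67857143, 219.60714286]), [5, 20, 10, 10, 56]) (array([373.5, 187. ]), [14, 9, 10, 7, 52])
  top@z [ 0.4763 -0.1667  0.048 ]
  scene@z [ 0.4755 -0.1697  0.048 ]
  tri [ 0.4752 -0.1672  0.0501]
black (array([380.4, 208.6]), [14, 8, 3, 3, 5]) (array([368.86363636, 182.18181818]), [10, 7, 9, 6, 22])
  top@z [ 0.5016 -0.1804  0.048 ]
  scene@z [ 0.4949 -0.1728  0.048 ]
  tri [ 0.5026 -0.1823  0.0357]
```

drive_tool --commands '[{"dx": 1.6,"dy": 4.1,"dz": -0.3,"az": -0.071,"grip": -1},{"dx": 1.6,"dy": 4.1,"dz": -0.3,"az": -0.071,"grip": -1},{"dx": 1.6,"dy": 4.1,"dz": -0.3,"az": -0.071,"grip": -1},{"dx": 1.6,"dy": 4.1,"dz": -0.3,"az": -0.071,"grip": -1},{"dx": 1.6,"dy": 4.1,"dz": -0.3,"az": -0.071,"grip": -1},{"dx": 1.6,"dy": 4.1,"dz": -0.3,"az": -0.071,"grip": -1},{"dx": 1.6,"dy": 4.1,"dz": -0.3,"az": -0.071,"grip": -1},{"dx": 1.6,"dy": 4.1,"dz": -0.3,"az": -0.071,"grip": -1},{"dx": 1.6,"dy": 4.1,"dz": -0.3,"az": -0.071,"grip": -1},{"dx": 1.6,"dy": 4.1,"dz": -0.3,"az": -0.071,"grip": -1},{"grip": -1},{"grip": -1},{"grip": -1}]'

```text
invalid input at $.commands[0]: expected keys dx, dy, dz, ax, ay, az, grip
```

```bash
python3 - <<'E'
from h import *
im=manip.get_image("wrist"); cv2.imwrite("pics/w1.png",im[:,:,::-1]); c=manip.calibration("wrist"); np.savez("w1.npz",**c)
print(c["K"].round(1).tolist(),c["cam_to_world"].round(4).tolist(),manip.get_state()["tcp_rot"],manip.get_state()["eef_pos"])
E
```

```text
[[329.8, 0.0, 319.8], [0.0, 329.8, 195.0], [0.0, 0.0, 1.0]] [[0.4431, -0.8601, -0.2528, 0.3525], [-0.8965, -0.4254, -0.124, -0.5506], [-0.0009, 0.2815, -0.9595, 0.3736], [0.0, 0.0, 0.0, 1.0]] [3.14155777e+00 5.30123382e-05 4.59793819e-01] [ 0.28840942 -0.58251363  0.23131105]
```

View pics/w1.png

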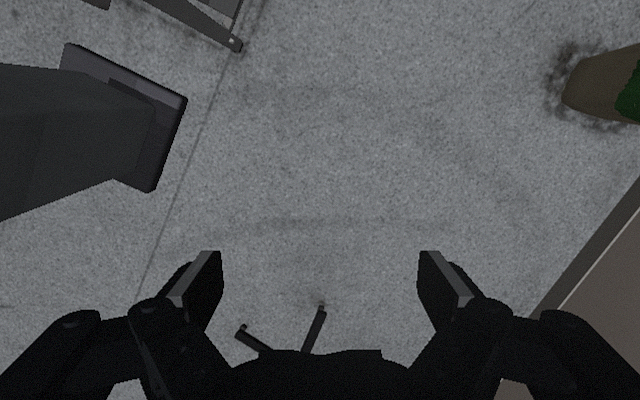

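The move was refused because every key is needed in each row. The picture shows only the floor and the open fingers, with tips near (205,265) and (435,265).

drive_tool --commands '[{"dx": 1.6,"dy": 4.1,"dz": -0.3,"ax": 0,"ay": 0,"az": -0.071,"grip": -1},{"dx": 1.6,"dy": 4.1,"dz": -0.3,"ax": 0,"ay": 0,"az": -0.071,"grip": -1},{"dx": 1.6,"dy": 4.1,"dz": -0.3,"ax": 0,"ay": 0,"az": -0.071,"grip": -1},{"dx": 1.6,"dy": 4.1,"dz": -0.3,"ax": 0,"ay": 0,"az": -0.071,"grip": -1},{"dx": 1.6,"dy": 4.1,"dz": -0.3,"ax": 0,"ay": 0,"az": -0.071,"grip": -1},{"dx": 1.6,"dy": 4.1,"dz": -0.3,"ax": 0,"ay": 0,"az": -0.071,"grip": -1},{"dx": 1.6,"dy": 4.1,"dz": -0.3,"ax": 0,"ay": 0,"az": -0.071,"grip": -1},{"dx": 1.6,"dy": 4.1,"dz": -0.3,"ax": 0,"ay": 0,"az": -0.071,"grip": -1},{"dx": 1.6,"dy": 4.1,"dz": -0.3,"ax": 0,"ay": 0,"az": -0.071,"grip": -1},{"dx": 1.6,"dy": 4.1,"dz": -0.3,"ax": 0,"ay": 0,"az": -0.071,"grip": -1},{"dx": 0,"dy": 0,"dz": 0,"ax": 0,"ay": 0,"az": 0,"grip": -1},{"dx": 0,"dy": 0,"dz": 0,"ax": 0,"ay": 0,"az": 0,"grip": -1},{"dx": 0,"dy": 0,"dz": 0,"ax": 0,"ay": 0,"az": 0,"grip": -1}]'

```text
time_s: 2.58
eef_pos: [0.448, -0.1738, 0.2014]
tcp_rot: [3.141, -0.0, -0.252]
force: [-0.7, 0.3, -0.2]
gripper_width: 0.004
finger_force: 0.0
```

```bash
python3 - <<'E'
from h import *
im=manip.get_image("wrist"); cv2.imwrite("pics/w2.png",im[:,:,::-1]); c=manip.calibration("wrist"); np.savez("w2.npz",**c)
print(c["cam_to_world"].round(4).tolist(),manip.get_state()["tcp_rot"],manip.get_state()["eef_pos"])
E
```

```text
[[-0.2502, -0.9289, -0.2729, 0.5172], [-0.9682, 0.24, 0.0707, -0.1914], [-0.0001, 0.2819, -0.9594, 0.3437], [0.0, 0.0, 0.0, 1.0]] [ 3.14122550e+00 -1.38391173e-04 -2.52182093e-01] [ 0.4480626  -0.17371574  0.20138656]
```

View pics/w2.png

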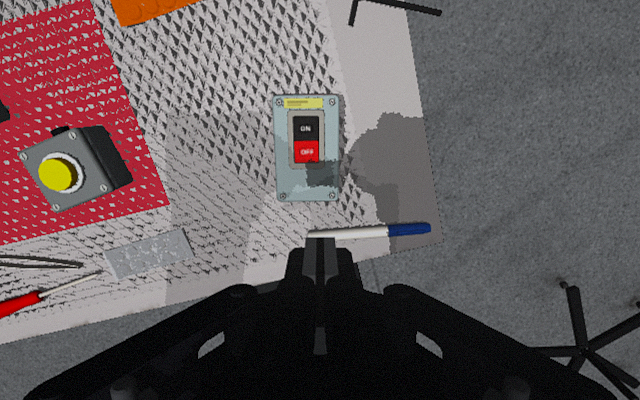

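The wrist view shows the box almost axis-aligned, with ON at about (306,128), OFF at (307,152) and the shut tips at (320,240), about 14 mm thick. Next I locate the buttons from here and combine that with the top view.

```bash
python3 - <<'E'
from h import *
im=cv2.imread("pics/w2.png")[:,:,::-1]; c=dict(np.load("w2.npz"))
ct=manip.calibration("top")
r=blob(im,"red",(285,135,328,170));k=blob(im,"black",(285,110,328,145));y=blob(im,"yellow",(30,140,90,200))
print(r,k,y)
for n,p in (("r",r),("k",k)):
    print(n,atz(c,(p[1][0]+ (285)+p[1][2]/2-.5,(135 if n=='r' else 110)+p[1][1]+p[1][3]/2-.5),.048).round(4), atz(c,p[0],.048).round(4))
print("y",atz(c,y[0],.0576).round(4))
print("tri r",tri([ct,c],[(374.68,219.6),r[0]]).round(4),"tri y",tri([ct,c],[(278.3,203.6),y[0]]).round(4))
for q in [(275,94),(338,94),(341,202),(275,200)]: print(atz(c,q,.043).round(4))
E
```

```text
(array([306.05747126, 150.72030651]), [9, 5, 25, 23, 522]) (array([305.86306306, 127.51711712]), [8, 6, 26, 25, 555]) (array([ 57.07854985, 173.78348439]), [8, 18, 40, 33, 993])
r [ 0.4762 -0.1679  0.048 ] [ 0.4764 -0.168   0.048 ]
k [ 0.4959 -0.1728  0.048 ] [ 0.4962 -0.1732  0.048 ]
y [0.5132 0.0505 0.0576]
tri r [ 0.4762 -0.1675  0.0444] tri y [0.5134 0.0547 0.0527]
[ 0.5303 -0.1544  0.043 ]
[ 0.5166 -0.2076  0.043 ]
[ 0.4199 -0.1871  0.043 ]
[ 0.4376 -0.1266  0.043 ]
```

drive_tool --commands '[{"dx": 1.15,"dy": 0.35,"dz": -3.5,"ax": 0,"ay": 0,"az": 0,"grip": -1},{"dx": 1.15,"dy": 0.35,"dz": -3.5,"ax": 0,"ay": 0,"az": 0,"grip": -1},{"dx": 0,"dy": 0,"dz": -3.5,"ax": 0,"ay": 0,"az": 0,"grip": -1},{"dx": 0,"dy": 0,"dz": -2.5,"ax": 0,"ay": 0,"az": 0,"grip": -1},{"dx": 0,"dy": 0,"dz": -1.3,"ax": 0,"ay": 0,"az": 0,"grip": -1},{"dx": 0,"dy": 0,"dz": -0.3,"ax": 0,"ay": 0,"az": 0,"grip": -1},{"dx": 0,"dy": 0,"dz": 0,"ax": 0,"ay": 0,"az": 0,"grip": -1}]'

```text
time_s: 3.5
eef_pos: [0.4719, -0.1659, 0.0559]
tcp_rot: [3.142, -0.001, -0.251]
force: [0.8, 0.4, -0.2]
gripper_width: 0.004
finger_force: 0.0
```

```bash
python3 - <<'E'
from h import *
im=manip.get_image("wrist"); cv2.imwrite("pics/w3.png",cv2.resize(im[120:330,200:440,::-1],None,fx=2.5,fy=2.5))
print(manip.get_state()["eef_pos"],manip.get_state()["force"])
E
```

```text
[ 0.47208112 -0.16584484  0.05610473] [-0.64774337  0.29839989 -0.59370767]
```

View pics/w3.png

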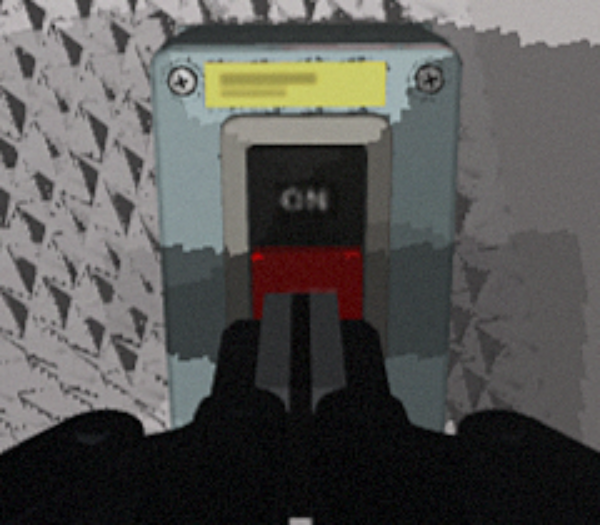

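The fingertips are centred on the near half of the red button. The red/black edge is clear of the tips by about half a button. I press now.

drive_tool --commands '[{"dx": 0,"dy": 0,"dz": -0.4,"ax": 0,"ay": 0,"az": 0,"grip": -1},{"dx": 0,"dy": 0,"dz": -0.3,"ax": 0,"ay": 0,"az": 0,"grip": -1},{"dx": 0,"dy": 0,"dz": -0.2,"ax": 0,"ay": 0,"az": 0,"grip": -1},{"dx": 0,"dy": 0,"dz": -0.1,"ax": 0,"ay": 0,"az": 0,"grip": -1},{"dx": 0,"dy": 0,"dz": 0,"ax": 0,"ay": 0,"az": 0,"grip": -1},{"dx": 0,"dy": 0,"dz": 0,"ax": 0,"ay": 0,"az": 0,"grip": -1}]'

```text
time_s: 4.3
eef_pos: [0.4715, -0.1655, 0.0456]
tcp_rot: [-3.142, -0.0, -0.25]
force: [-2.0, 0.4, 4.7]
gripper_width: 0.001
finger_force: 2.7
```

drive_tool --commands '[{"dx": 0,"dy": 0,"dz": -0.07,"ax": 0,"ay": 0,"az": 0,"grip": -1},{"dx": 0,"dy": 0,"dz": 0,"ax": 0,"ay": 0,"az": 0,"grip": -1},{"dx": 0,"dy": 0,"dz": 0,"ax": 0,"ay": 0,"az": 0,"grip": -1}]'

```text
time_s: 4.68
eef_pos: [0.4716, -0.1655, 0.045]
tcp_rot: [-3.142, -0.0, -0.25]
force: [-1.9, 0.3, 6.5]
gripper_width: -0.001
finger_force: 3.4
```

drive_tool --commands '[{"dx": 0,"dy": 0,"dz": -0.04,"ax": 0,"ay": 0,"az": 0,"grip": -1},{"dx": 0,"dy": 0,"dz": 0,"ax": 0,"ay": 0,"az": 0,"grip": -1},{"dx": 0,"dy": 0,"dz": 0,"ax": 0,"ay": 0,"az": 0,"grip": -1},{"dx": 0,"dy": 0,"dz": 0.54,"ax": 0,"ay": 0,"az": 0,"grip": -1},{"dx": 0,"dy": 0,"dz": 1.5,"ax": 0,"ay": 0,"az": 0,"grip": -1},{"dx": 0,"dy": 0,"dz": 4,"ax": 0,"ay": 0,"az": 0,"grip": -1},{"dx": 0,"dy": 0,"dz": 4,"ax": 0,"ay": 0,"az": 0,"grip": -1},{"dx": 0.6,"dy": 4.8,"dz": 0,"ax": 0,"ay": 0,"az": 0,"grip": -1},{"dx": 0.6,"dy": 4.8,"dz": 0,"ax": 0,"ay": 0,"az": 0,"grip": -1},{"dx": 0.6,"dy": 4.8,"dz": 0,"ax": 0,"ay": 0,"az": 0,"grip": -1},{"dx": 0.6,"dy": 4.8,"dz": 0,"ax": 0,"ay": 0,"az": 0,"grip": -1},{"dx": 0.6,"dy": 4.8,"dz": 0,"ax": 0,"ay": 0,"az": 0,"grip": -1},{"dx": 0.6,"dy": 4.8,"dz": 0,"ax": 0,"ay": 0,"az": 0,"grip": -1},{"dx": 0.6,"dy": 4.8,"dz": 0,"ax": 0,"ay": 0,"az": 0,"grip": -1},{"dx": 0.6,"dy": 4.7,"dz": 0,"ax": 0,"ay": 0,"az": 0,"grip": -1},{"dx": 0,"dy": 0,"dz": -4,"ax": 0,"ay": 0,"az": 0,"grip": -1},{"dx": 0,"dy": 0,"dz": -2.5,"ax": 0,"ay": 0,"az": 0,"grip": -1},{"dx": 0,"dy": 0,"dz": -1,"ax": 0,"ay": 0,"az": 0,"grip": -1},{"dx": 0,"dy": 0,"dz": 0,"ax": 0,"ay": 0,"az": 0,"grip": -1}]'

```text
time_s: 7.05
eef_pos: [0.5194, 0.2173, 0.0698]
tcp_rot: [3.141, 0.0, -0.25]
force: [-0.1, 0.5, 0.4]
gripper_width: -0.005
finger_force: 0.0
```

```bash
python3 - <<'E'
from h import *
im=manip.get_image("wrist"); cv2.imwrite("pics/w4.png",cv2.resize(im[120:330,200:440,::-1],None,fx=2.5,fy=2.5))
print(manip.get_state()["eef_pos"],manip.get_state()["force"])
E
```

```text
[0.5199945  0.21759639 0.07047361] [ 0.03679939 -0.01998418  0.16054526]
```

View pics/w4.png

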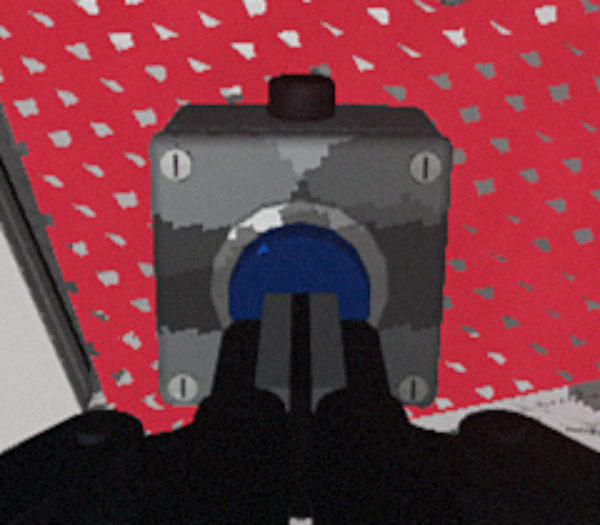

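The tips are centred over the blue button, with its visible arc symmetric about column 300. I press it.

drive_tool --commands '[{"dx": 0,"dy": 0,"dz": -0.8,"ax": 0,"ay": 0,"az": 0,"grip": -1},{"dx": 0,"dy": 0,"dz": -0.4,"ax": 0,"ay": 0,"az": 0,"grip": -1},{"dx": 0,"dy": 0,"dz": -0.3,"ax": 0,"ay": 0,"az": 0,"grip": -1},{"dx": 0,"dy": 0,"dz": -0.24,"ax": 0,"ay": 0,"az": 0,"grip": -1},{"dx": 0,"dy": 0,"dz": 0,"ax": 0,"ay": 0,"az": 0,"grip": -1},{"dx": 0,"dy": 0,"dz": 0,"ax": 0,"ay": 0,"az": 0,"grip": -1}]'

```text
time_s: 7.85
eef_pos: [0.5197, 0.2175, 0.0527]
tcp_rot: [-3.141, -0.0, -0.25]
force: [-1.3, -0.2, 6.5]
gripper_width: 0.003
finger_force: 3.1
```

drive_tool --commands '[{"dx": 0,"dy": 0,"dz": 0,"ax": 0,"ay": 0,"az": 0,"grip": -1},{"dx": 0,"dy": 0,"dz": 0.5,"ax": 0,"ay": 0,"az": 0,"grip": -1},{"dx": 0,"dy": 0,"dz": 1.5,"ax": 0,"ay": 0,"az": 0,"grip": -1},{"dx": 0,"dy": 0,"dz": 3.5,"ax": 0,"ay": 0,"az": 0,"grip": -1},{"dx": 0,"dy": 0,"dz": 3.5,"ax": 0,"ay": 0,"az": 0,"grip": -1},{"dx": -0.2,"dy": -4.9,"dz": 0,"ax": 0,"ay": 0,"az": 0,"grip": -1},{"dx": -0.2,"dy": -4.9,"dz": 0,"ax": 0,"ay": 0,"az": 0,"grip": -1},{"dx": -0.2,"dy": -4.9,"dz": 0,"ax": 0,"ay": 0,"az": 0,"grip": -1},{"dx": -0.2,"dy": -4.9,"dz": 0,"ax": 0,"ay": 0,"az": 0,"grip": -1},{"dx": -0.2,"dy": -4.9,"dz": 0,"ax": 0,"ay": 0,"az": 0,"grip": -1},{"dx": -0.3,"dy": -4.9,"dz": 0,"ax": 0,"ay": 0,"az": 0,"grip": -1},{"dx": -0.3,"dy": -4.9,"dz": 0,"ax": 0,"ay": 0,"az": 0,"grip": -1},{"dx": -0.3,"dy": -4.9,"dz": 0,"ax": 0,"ay": 0,"az": 0,"grip": -1},{"dx": 0,"dy": 0,"dz": -4,"ax": 0,"ay": 0,"az": 0,"grip": -1},{"dx": 0,"dy": 0,"dz": -3,"ax": 0,"ay": 0,"az": 0,"grip": -1},{"dx": 0,"dy": 0,"dz": -1.3,"ax": 0,"ay": 0,"az": 0,"grip": -1},{"dx": 0,"dy": 0,"dz": -0.3,"ax": 0,"ay": 0,"az": 0,"grip": -1},{"dx": 0,"dy": 0,"dz": 0,"ax": 0,"ay": 0,"az": 0,"grip": -1}]'

```text
time_s: 10.1
eef_pos: [0.5012, -0.1745, 0.0571]
tcp_rot: [3.142, -0.001, -0.25]
force: [0.0, -0.1, 0.7]
gripper_width: 0.002
finger_force: 0.0
```

```bash
python3 - <<'E'
from h import *
im=manip.get_image("wrist"); cv2.imwrite("pics/w5.png",cv2.resize(im[120:330,200:440,::-1],None,fx=2.5,fy=2.5))
print(manip.get_state()["eef_pos"],manip.get_state()["force"])
E
```

```text
[ 0.50129521 -0.17459355  0.05724396] [ 0.40626931 -0.17144028  0.95222806]
```

View pics/w5.png

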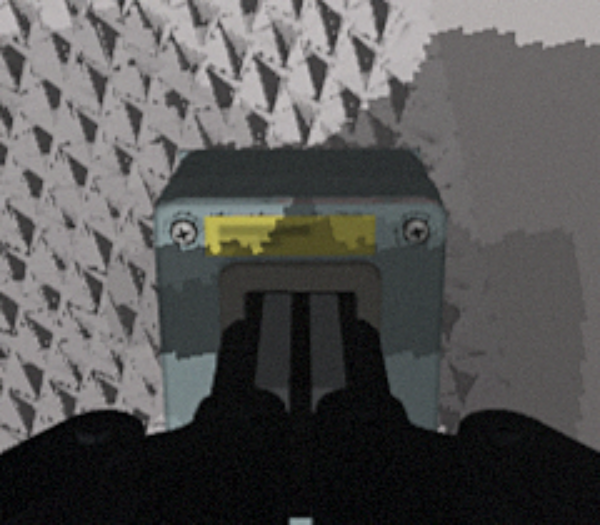

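The tips are over the far half of ON, and the red button stays hidden behind them by design. The alignment is centred, so I press.

drive_tool --commands '[{"dx": -0.1,"dy": 0,"dz": -0.5,"ax": 0,"ay": 0,"az": 0,"grip": -1},{"dx": 0,"dy": 0,"dz": -0.3,"ax": 0,"ay": 0,"az": 0,"grip": -1},{"dx": 0,"dy": 0,"dz": -0.2,"ax": 0,"ay": 0,"az": 0,"grip": -1},{"dx": 0,"dy": 0,"dz": -0.16,"ax": 0,"ay": 0,"az": 0,"grip": -1},{"dx": 0,"dy": 0,"dz": 0,"ax": 0,"ay": 0,"az": 0,"grip": -1},{"dx": 0,"dy": 0,"dz": 0,"ax": 0,"ay": 0,"az": 0,"grip": -1}]'

```text
time_s: 10.9
eef_pos: [0.4994, -0.1745, 0.045]
tcp_rot: [3.142, 0.0, -0.25]
force: [-1.7, 1.4, 6.5]
gripper_width: 0.001
finger_force: 3.5
```

drive_tool --commands '[{"dx": 0,"dy": 0,"dz": -0.04,"ax": 0,"ay": 0,"az": 0,"grip": -1},{"dx": 0,"dy": 0,"dz": 0,"ax": 0,"ay": 0,"az": 0,"grip": -1},{"dx": 0,"dy": 0,"dz": 0,"ax": 0,"ay": 0,"az": 0,"grip": -1},{"dx": 0,"dy": 0,"dz": 0.5,"ax": 0,"ay": 0,"az": 0,"grip": -1},{"dx": 0,"dy": 0,"dz": 1.5,"ax": 0,"ay": 0,"az": 0,"grip": -1},{"dx": 0,"dy": 0,"dz": 4,"ax": 0,"ay": 0,"az": 0,"grip": -1},{"dx": 0,"dy": 0,"dz": 4,"ax": 0,"ay": 0,"az": 0,"grip": -1},{"dx": 0,"dy": 4.2,"dz": 0,"ax": 0,"ay": 0,"az": 0,"grip": -1},{"dx": 0,"dy": 4.2,"dz": 0,"ax": 0,"ay": 0,"az": 0,"grip": -1},{"dx": 0,"dy": 4.2,"dz": 0,"ax": 0,"ay": 0,"az": 0,"grip": -1},{"dx": 0,"dy": 4.2,"dz": 0,"ax": 0,"ay": 0,"az": 0,"grip": -1},{"dx": 0,"dy": 4.2,"dz": 0,"ax": 0,"ay": 0,"az": 0,"grip": -1},{"dx": 0,"dy": 4.2,"dz": 0,"ax": 0,"ay": 0,"az": 0,"grip": -1},{"dx": 0,"dy": 4.2,"dz": 0,"ax": 0,"ay": 0,"az": 0,"grip": -1},{"dx": 0,"dy": 0,"dz": 0,"ax": 0,"ay": 0,"az": 0,"grip": -1}]'

```text
time_s: 12.78
eef_pos: [0.4993, 0.1238, 0.1451]
tcp_rot: [-3.139, -0.001, -0.244]
force: [0.1, -1.0, 0.8]
gripper_width: 0.002
finger_force: 0.0
```

```bash
python3 - <<'E'
from h import *
ct,cs=manip.calibration("top"),manip.calibration("scene")
for p in [(223,123),(219,138),(299,133),(380,133)]:
    for z in (0,.05,.1,.15):
        X=atz(ct,p,z); T=np.linalg.inv(cs["cam_to_world"]); q=cs["K"]@(T[:3,:3]@X+T[:3,3]); print(p,z,X.round(3),(q[:2]/q[2]).round())
s=cv2.imread("pics/scene0.png")[120:270,180:340]
cv2.imwrite("pics/s1.png",cv2.resize(s,None,fx=3.9,fy=3.9,interpolation=cv2.INTER_CUBIC))
im=manip.get_image("wrist"); c=manip.calibration("wrist")
g=blob(im,"green",(0,0,640,240)); print(g,g and atz(c,g[0],.0576).round(4))
s=manip.get_state();print(s["qpos"].round(3),s["eef_pos"])
E
```

```text
(223, 123) 0 [0.72  0.198 0.   ] [199. 214.]
(223, 123) 0.05 [0.705 0.186 0.05 ] [202. 202.]
(223, 123) 0.1 [0.69  0.175 0.1  ] [206. 189.]
(223, 123) 0.15 [0.675 0.163 0.15 ] [210. 175.]
(219, 138) 0 [0.682 0.207 0.   ] [204. 225.]
(219, 138) 0.05 [0.669 0.195 0.05 ] [207. 212.]
(219, 138) 0.1 [0.656 0.183 0.1  ] [211. 199.]
(219, 138) 0.15 [0.643 0.171 0.15 ] [215. 184.]
(299, 133) 0 [0.694 0.01  0.   ] [266. 185.]
(299, 133) 0.05 [0.68  0.008 0.05 ] [268. 174.]
(299, 133) 0.1 [0.667 0.005 0.1  ] [271. 162.]
(299, 133) 0.15 [0.653 0.003 0.15 ] [274. 149.]
(380, 133) 0 [ 0.693 -0.19   0.   ] [322. 153.]
(380, 133) 0.05 [ 0.68  -0.183  0.05 ] [324. 143.]
(380, 133) 0.1 [ 0.666 -0.175  0.1  ] [326. 133.]
(380, 133) 0.15 [ 0.652 -0.167  0.15 ] [328. 121.]
(array([249.1811806 ,  57.91466978]), [227, 34, 46, 48, 1711]) [0.6041 0.1421 0.0576]
[-0.235  0.43  -0.113  1.963  0.068  0.751 -2.205] [0.4993743  0.12111913 0.14482056]
```

View pics/s1.png

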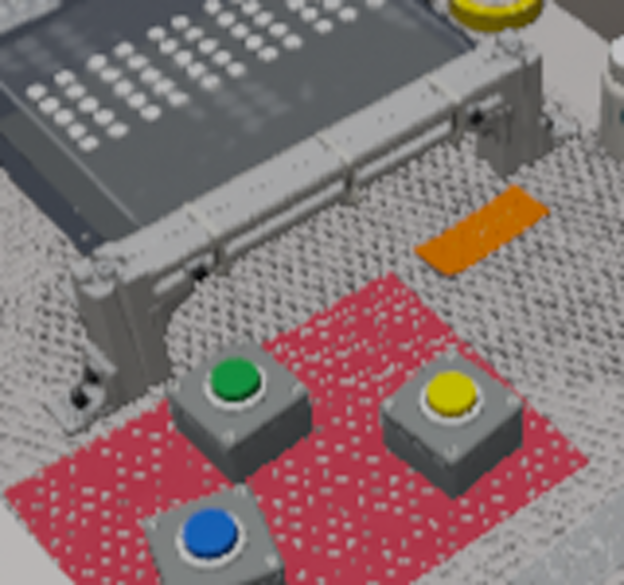

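The scene crop shows the fixture's front bar top-left corner at about (207,190) in the full image. That puts it near z 0.10 and x 0.67–0.69, which is clear of the gripper body when it is over green. I go to hover there.

drive_tool --commands '[{"dx": 3.5,"dy": 0.9,"dz": 0,"ax": 0,"ay": 0,"az": 0,"grip": -1},{"dx": 3.5,"dy": 0.9,"dz": 0,"ax": 0,"ay": 0,"az": 0,"grip": -1},{"dx": 3.4,"dy": 0.8,"dz": 0,"ax": 0,"ay": 0,"az": 0,"grip": -1},{"dx": 0,"dy": 0,"dz": -3,"ax": 0,"ay": 0,"az": 0,"grip": -1},{"dx": 0,"dy": 0,"dz": -3,"ax": 0,"ay": 0,"az": 0,"grip": -1},{"dx": 0,"dy": 0,"dz": -1.5,"ax": 0,"ay": 0,"az": 0,"grip": -1},{"dx": 0,"dy": 0,"dz": 0,"ax": 0,"ay": 0,"az": 0,"grip": -1},{"dx": 0,"dy": 0,"dz": 0,"ax": 0,"ay": 0,"az": 0,"grip": -1}]'

```text
time_s: 13.82
eef_pos: [0.6044, 0.1454, 0.0705]
tcp_rot: [-3.141, -0.002, -0.251]
force: [0.2, -0.2, 1.0]
gripper_width: 0.003
finger_force: 0.0
```

```bash
python3 - <<'E'
from h import *
im=manip.get_image("wrist"); cv2.imwrite("pics/w6.png",cv2.resize(im[120:330,200:440,::-1],None,fx=2.5,fy=2.5))
print(manip.get_state()["eef_pos"],manip.get_state()["force"])
E
```

```text
[0.60445924 0.1455409  0.07057741] [-0.95245128  0.31600511  0.74968865]
```

View pics/w6.png

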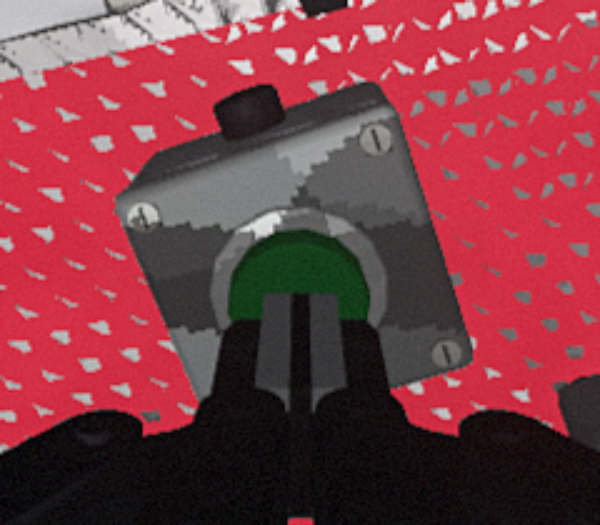

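The tips are centred over the green button, the same view as for blue. I press.

drive_tool --commands '[{"dx": 0,"dy": 0,"dz": -0.8,"ax": 0,"ay": 0,"az": 0,"grip": -1},{"dx": 0,"dy": 0,"dz": -0.4,"ax": 0,"ay": 0,"az": 0,"grip": -1},{"dx": 0,"dy": 0,"dz": -0.3,"ax": 0,"ay": 0,"az": 0,"grip": -1},{"dx": 0,"dy": 0,"dz": -0.24,"ax": 0,"ay": 0,"az": 0,"grip": -1},{"dx": 0,"dy": 0,"dz": 0,"ax": 0,"ay": 0,"az": 0,"grip": -1},{"dx": 0,"dy": 0,"dz": 0,"ax": 0,"ay": 0,"az": 0,"grip": -1}]'

```text
time_s: 14.62
eef_pos: [0.6035, 0.1455, 0.0526]
tcp_rot: [3.141, 0.0, -0.25]
force: [-4.0, -0.4, 9.9]
gripper_width: -0.003
finger_force: 4.7
```

Fully down. I lift clear.

drive_tool --commands '[{"dx": 0,"dy": 0,"dz": 0.5,"ax": 0,"ay": 0,"az": 0,"grip": -1},{"dx": 0,"dy": 0,"dz": 1.5,"ax": 0,"ay": 0,"az": 0,"grip": -1},{"dx": 0,"dy": 0,"dz": 4,"ax": 0,"ay": 0,"az": 0,"grip": -1},{"dx": 0,"dy": 0,"dz": 4,"ax": 0,"ay": 0,"az": 0,"grip": -1},{"dx": 0,"dy": 0,"dz": 2,"ax": 0,"ay": 0,"az": 0,"grip": -1},{"dx": 0,"dy": 0,"dz": 0,"ax": 0,"ay": 0,"az": 0,"grip": -1},{"dx": 0,"dy": 0,"dz": 0,"ax": 0,"ay": 0,"az": 0,"grip": -1},{"dx": 0,"dy": 0,"dz": 0,"ax": 0,"ay": 0,"az": 0,"grip": -1}]'

```text
time_s: 15.62
eef_pos: [0.6026, 0.1453, 0.1704]
tcp_rot: [3.14, 0.002, -0.25]
force: [-0.3, -0.3, -0.3]
gripper_width: -0.001
finger_force: 0.0
```

```bash
python3 - <<'E'
from bench import manip
print(manip.job_done())
E
```

```text
the job is handed in; nothing more can be done
None
```

I pressed the red OFF, blue reset, black ON and green start buttons in that order, let each one up before the next, lifted clear and handed the job in at 15.6 s. Press forces read 6.5–9.9 N; no verdict was returned, and I took no final picture to check the boxes or bystanders.

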